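Open the click-dial vial box

TASK

Open the locked vial box on the lab bench: its unmarked dial unlocks the sliding lid exactly five clicks clockwise from its anticlockwise end stop, and nobody knows where the dial stands now, so find the stop by feel and count. Then slide the lid fully open. Be gentle: do not force the dial against its end stops, do not haul on the lid while it is locked, and leave the other things on the bench where they are.

Things in the scene. Friction and masses are not known exactly. Their poses are not given: they have to be found in the camera images.
- lockbox: Grey painted steel box fixed to the bench, 130 mm (x) by 280 mm (y) by 80 mm high; origin at the centre of its underside, z up. Its +y part (y from 38 to 140 mm) is a closed deck 80 mm high that carries the dial at (0, 85) mm; the rest is the vial compartment under the sliding lid.
- dial (a point): Fixed point on the dial's vertical axis, 24 mm above the deck (104 mm above the bench), a good height to grip. The dial is a round black fluted knob, 44 mm across, sides from 3 to 40 mm above the deck, without mark or pointer; grip it at any yaw. Seen from above, clockwise goes from click 0 (at the anticlockwise end stop) to click 8 (at the other stop). It starts anywhere from click 0 to click 4.
- dial_face (a point): Fixed point on the dial's axis at its top face, 120 mm above the bench. Feel: clicks are uneven, 18 to 30 degrees apart, and hold themselves. A click resists with about 0.2 N m, then snaps on and the torque drops to zero or reverses. The knob is rubber-sprung on its shaft: 0.15 rad of give per 0.1 N m. A stop lies 0.06 rad past the last click; torque rises on there; over 0.5 N m is forcing it.
- lid_grip (a point): Grip point of the lid, 100 mm above the bench, in the middle of an upright black fin 46 mm (box x) by 12 mm (box y), from 77 to 113 mm above the bench. Moves with the lid. Shut, it lies at (0, -50) mm in the box frame.
- lid (a joint): Travel of the aluminium sliding lid (118 by 174 by 6 mm, its top 77 mm above the bench), in m: 0 shut, 0.065 fully open. It opens towards the box's -y, away from the dial, overhanging the box's end. Locked it has about 2 mm of play, then meets the lock tooth; hauling at more than 20 N there counts as forced. Unlocked it slides with about 2 N.
- rack: Grey tube rack, 70 by 200 by 50 mm (tubes to 62 mm), standing loose beyond the box (its +x side). Origin: centre of the underside. Leave alone.
- tipbox: Pipette-tip box, 87 by 122 by 57 mm, loose, on the robot's side of the box. Origin: centre of the underside. Leave alone.
- duck: Small rubber duck, 40 mm wide, 55 mm high, loose, on the robot's side of the box. Origin: centre of the underside. Leave alone.
- calculator: Blue calculator, 150 by 75 by 20 mm, loose, to the right. Origin: centre of the underside. Leave alone.
- jar: Round jar with a screw cap, 56 mm across, 75 mm high, loose, to the left. Origin: centre of the underside. Leave alone.
- marker: Marker pen, 130 by 13 by 13 mm, loose, to the left. Origin: centre of the underside. Leave alone.

How it is judged:
By the outcome, as a careful person would: the job done as asked, in the order asked, and still so for the second after the job is handed in, with the robot touching nothing.
It also fails if it takes over 72 s, if anything falls off the work surface, if the arm or the gripper's body presses on something with over 40 N, if the wrist force passes 120 N, or if a joint passes its speed limit or range.

ROBOT

A 7-joint arm with a two-finger parallel gripper is mounted at the origin on the work surface. World frame = base frame: x ahead of the robot, y to its left, z up, the work surface at z = 0. Lengths are in m, angles in rad, forces in N, time in s.
With the tool pointing down it reaches from about 0.425 to 0.95 m from the base axis. Payload 4.7 kg.
Tool frame: the origin (TCP) lies between the finger pads; the fingertips stand 25 mm ahead of it and the grasp point (between the pads) lies 6 mm ahead of it; x points along the fingers, z is the direction in which the jaws open and shut, and the axes are right-handed (so a half turn about x gives the same grasp; the last joint's range is limited). The gripper opens to 85 mm and grips with 20 to 120 N. Pads are 22 mm wide; open, the fingers measure 114 mm over their backs; the gripper's body (76 mm by 85 mm) begins 54 mm behind the grasp point. The pads swing forward as they close: fully open they stand 13 mm farther back than shut.
Start: joints at [1.228, 0.469, -0.049, 1.532, 0.024, 1.141, -0.082], TCP at [0.208, -0.642, 0.256] pointing down, gripper open.
Joint ranges: [-2.59, 2.59], [-0.33, 1.99], [-1.39, 1.29], [0.1, 2.45], [-1.04, 4.18], [0.21, 1.99], [-2.66, 2.66]. Speed limits (rad/s): [2.57, 2.57, 3.14, 3.14, 3.14, 3.14, 3.14].

INTERFACE

Orientations are given as a 3x3 rotation matrix whose columns are the frame's x, y, z axes.
In Python, from rig import * gives the robot as it stands. Calls block until the motion is done:
- movep(position, orientation): joint-space move of the TCP to a pose.
- move_l(position, attitude=None, feed=0.15, until_force=None): straight line of the TCP; attitude=None keeps the orientation; feed is the mean speed in m/s. With until_force (N) it stops when the force on the tool has changed by that much, and returns True; else False.
- move_joints(angles): joint-space move.
- command_gripper(opening, newtons=None): finger opening in m; newtons is the grip in N (None keeps the last); returns when the fingers have stopped.
- sleep(seconds).
- inverse_kinematics(position, orientation): joint angles nearest the present ones, or None.
- sense(): the state.
- camera(name): name is "scene" or "top" or "wrist"; returns (picture, depth): 384x512x3 uint8, red, green, blue; 384x512 float32, m along the optical axis (not along the pixel's ray), 0 where there is no reading.
- camera_params(name): a dict with "K" (3x3 intrinsics, pixels), "position" and "rotation" of the camera in the world; the wrist camera has in their place "tool_from_camera" (4x4, takes a point from camera to tool coordinates, whose origin is the TCP and whose axes are the tool frame's). Camera axes: x right, y down, z forward; pixel columns grow to the right and rows downward; lengths in m; the calibration is good to about 2 mm. A picture is of the moment at which its call begins: read the wrist's pose just before it. camera_params takes no time and is no camera call.
A pose or a line that the arm cannot do raises Unreachable and nothing moves.
- finish_job(): hands the job in, once; it reports no verdict.
The state is a dict: "time_s": time; "joint_pos": joint angles; "qd": joint speeds; "joint_efforts": joint torques, N m; "position": TCP position; "tcp_rot": TCP orientation; "wrist_force": force on the tool from outside, world axes, zero at the start; "ft_torque": the same for the moment, N m; "finger_gap": finger opening in m.
Only numpy, scipy, OpenCV 4.12 (cv2) and the standard library are available. Lean on these libraries where they do the work, as an engineer would, in place of code of your own. Each camera call takes 0.05 s, during which the arm holds its last target.

## Working session

There is one attempt and no reset: what is moved stays moved. The work goes in short steps, each a Python script; the robot and the scene stay as the last script left them, time stands still between calls to the robot, and variables do not carry over. Pictures are saved under pics/ and viewed, and the job is handed in when it is done.

```bash
ls; mkdir -p pics
python3 - <<'E'
from rig import *
import cv2,numpy as np
s=sense();print(s)
for n in("top","scene"):
    im,d=camera(n);cv2.imwrite(f"pics/{n}0.png",im[:,:,::-1]);np.save(f"{n}0.npy",d);p=camera_params(n);print(n,p)
print(camera_params("wrist"))
E
```

```text
pics
{'time_s': 0.0, 'joint_pos': array([ 1.22806972,  0.46946471, -0.04859552,  1.53367918,  0.02410648,
        1.14097205, -0.08231395]), 'qd': array([-0.00052791, -0.00053423,  0.00012328, -0.0017423 , -0.00114415,
        0.0001193 , -0.00077623]), 'joint_efforts': array([-4.70498380e-04, -5.10308039e+01, -4.64469334e-02, -2.37711149e+01,
        1.08362999e-02,  7.57333328e-03,  1.45690342e-05]), 'position': array([ 0.20822347, -0.64153291,  0.25525192]), 'tcp_rot': array([[-6.69130496e-04,  9.51152884e-01,  3.08719523e-01],
       [ 1.81818285e-03,  3.08720239e-01, -9.51151149e-01],
       [-9.99998123e-01, -7.51356977e-05, -1.93594399e-03]]), 'wrist_force': array([-0.05505489,  0.11385774, -0.00101418]), 'ft_torque': array([-0.00249185, -0.01824469,  0.01545028]), 'finger_gap': 0.08549852554647806}
top {'K': array([[416.16126561,   0.        , 254.19556291],
       [  0.        , 416.16126561, 190.11561952],
       [  0.        ,   0.        ,   1.        ]]), 'position': array([ 0.41752834, -0.0537599 ,  1.1862322 ]), 'rotation': array([[-0.02687756, -0.99321481,  0.11314563
[... 305 characters left out ...]
7104, 0.85003364]), 'rotation': array([[-0.78956103,  0.34293525, -0.50890942],
       [ 0.61317894,  0.47410982, -0.63184766],
       [ 0.02459612, -0.81093483, -0.58461931]])}
{'K': array([[297.32181544,   0.        , 256.55968424],
       [  0.        , 297.32181544, 192.01307272],
       [  0.        ,   0.        ,   1.        ]]), 'tool_from_camera': array([[-7.28665594e-04, -2.79947816e-01,  9.60014942e-01,
        -1.17634225e-01],
       [-4.77027037e-04, -9.60014990e-01, -2.79948193e-01,
         7.16970046e-02],
       [ 9.99999621e-01, -6.61941699e-04,  5.65987216e-04,
        -3.79936391e-04],
       [ 0.00000000e+00,  0.00000000e+00,  0.00000000e+00,
         1.00000000e+00]])}
```

View pics/top0.png

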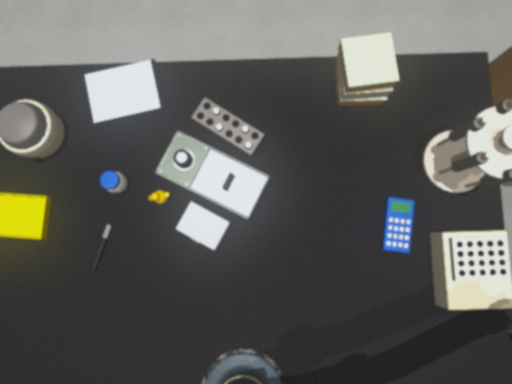

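View pics/scene0.png

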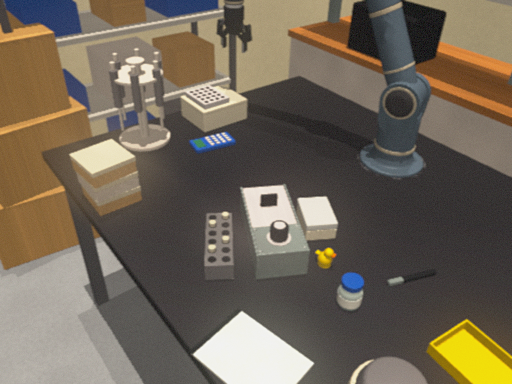

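The top view shows the dial near (183,158) and the fin near (229,182). The rack is above the box at (228,125), with the tip box at (203,225) and the duck at (159,197) below it. I'll zoom in and measure.

```bash
cat > h.py <<'E'
import numpy as np,cv2
from rig import *
def ray(name,u,v,z):
    p=camera_params(name);d=p["rotation"]@np.linalg.inv(p["K"])@np.array([u,v,1.]);o=p["position"]
    return o+d*(z-o[2])/d[2]
E
python3 - <<'E'
from h import *
im=cv2.imread("pics/top0.png");d=np.load("top0.npy")
c=im[110:260,140:290];cv2.imwrite("pics/z1.png",cv2.resize(c,None,fx=4,fy=4,interpolation=cv2.INTER_CUBIC))
g=im.max(2)
# dark blobs inside the box
m=(g<90).astype(np.uint8);roi=np.zeros_like(m);roi[130:220,155:270]=1
n,l,st,ce=cv2.connectedComponentsWithStats(m*roi)
for i in range(1,n):
    if st[i,4]>15: print(st[i],ce[i])
print(ray("top",183,158,.12),ray("top",229,182,.113))
im=cv2.imread("pics/scene0.png")
c=im[170:290,200:350];cv2.imwrite("pics/z2.png",cv2.resize(c,None,fx=5,fy=5,interpolation=cv2.INTER_CUBIC))
E
```

```text
[155 130  22  40 435] [161.69885057 142.94022989]
[ 180  130   90   45 1273] [237.91516104 148.00078555]
[227 131   5   5  20] [228.75 133.25]
[252 133   6   5  22] [254.5        135.27272727]
[236 137   5   5  22] [238.09090909 139.09090909]
[180 156  11  11  48] [186.3125     162.54166667]
[ 155  174   90   46 1352] [181.69304734 201.86612426]
[248 179  22  41 443] [262.42889391 205.56659142]
[0.62836194 0.1371683  0.12      ] [0.56284089 0.01898977 0.113     ]
```

View pics/z1.png

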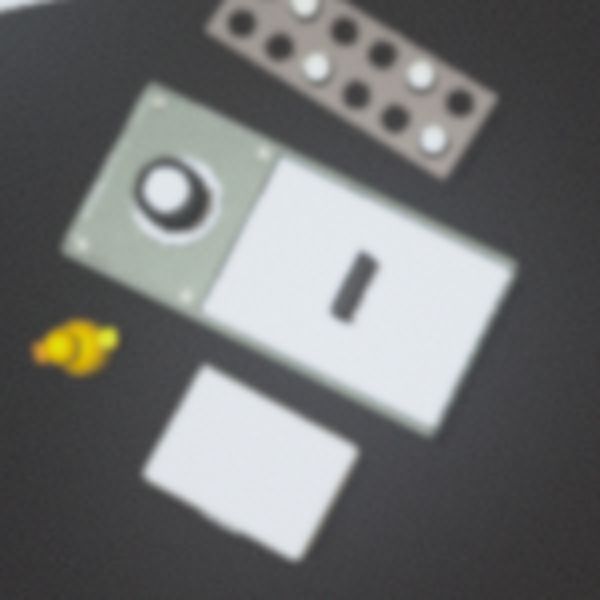

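View pics/z2.png

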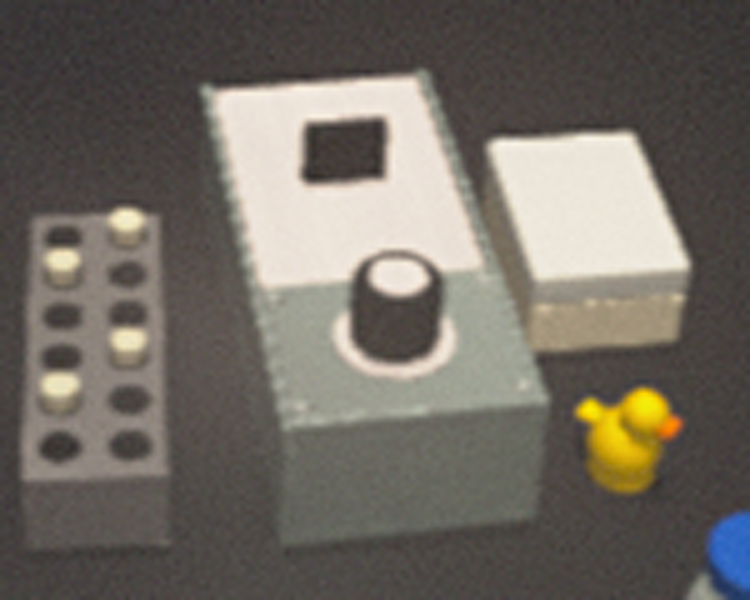

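```bash
cat >> h.py <<'E'
def tool_R(yaw): # tool down; z (jaw axis) horizontal at yaw
    x=np.array([0,0,-1.]);z=np.array([np.cos(yaw),np.sin(yaw),0]);return np.c_[x,np.cross(z,x),z]
E
python3 - <<'E'
from h import *
f=lambda u,v,z:ray("top",140+u/4,110+v/4,z)
A,B,C,D=f(152,83,.08),f(65,248,.08),f(517,262,.08),f(430,432,.08)
print(A,B,C,D,(A+B+C+D)/4,[np.linalg.norm(x) for x in(A-B,C-D,A-C,B-D)])
y=(A-C+B-D);print("y yaw",np.degrees(np.arctan2(y[1],y[0])), "perp",np.degrees(np.arctan2(*(A-B+C-D)[[1,0]])))
d=f(167,188,.12);print("dial",d);fi=f(355,287,.113);print("fin",fi,np.linalg.norm(d-fi))
y=d-fi;print(np.degrees(np.arctan2(y[1],y[0])))
import itertools
for yaw in range(0,360,30):
    q=inverse_kinematics([d[0],d[1],.16],tool_R(np.radians(yaw)));print(yaw,None if q is None else np.round(q,2))
E
```

```text
[0.71206909 0.15740627 0.08      ] [0.60003489 0.21682281 0.08      ] [ 0.58185542 -0.0872337   0.08      ] [ 0.46950375 -0.02598419  0.08      ] [0.59086579 0.0652528  0.08      ] [np.float64(0.126814774971185), np.float64(0.12796249729912257), np.float64(0.27713590840506214), np.float64(0.2756694025531049)]
y yaw 61.856811075076706 perp -28.26964616651415
dial [0.63110364 0.14041171 0.12      ]
fin [0.56351562 0.0196276  0.113     ] 0.13858549767486106
60.76962527080963
0 [ 0.26  0.65 -0.81  1.67  0.53  1.06 -0.71]
30 [ 0.26  0.65 -0.8   1.67  0.52  1.05 -0.18]
60 [ 0.28  0.66 -0.83  1.67  0.55  1.06  0.32]
90 [ 0.3   0.68 -0.87  1.66  0.57  1.08  0.82]
120 [ 0.44  0.84 -1.18  1.66  0.82  1.23  1.17]
150 [ 0.44  0.84 -1.18  1.66  0.82  1.23  1.69]
180 [ 0.44  0.84 -1.18  1.66  0.82  1.23  2.22]
210 [-0.98  0.78  1.11  1.74 -0.77  1.13 -2.24]
240 [ 0.03  0.56 -0.45  1.68  0.28  0.97 -2.61]
270 [ 0.13  0.59 -0.6   1.67  0.38  1.   -2.17]
300 [ 0.23  0.63 -0.75  1.67  0.49  1.04 -1.73]
330 [ 0.26  0.65 -0.8   1.67  0.53  1.05 -1.24]
```

Run:
```python
from h import *
print(sense()['time_s'])
movep([.597,.080,.27],tool_R(np.radians(61.5)))
s=sense();im,d=camera("wrist");print(s['time_s'],s['joint_pos'].round(3),s['position'])
cv2.imwrite("pics/w1.png",im[:,:,::-1]);np.savez("w1.npz",d=d,p=s['position'],R=s['tcp_rot'])
```

```text
0.1
2.9833 [ 0.45   0.488 -0.909  1.66   0.409  1.197  0.516] [0.597266   0.07874135 0.26977164]
```

View pics/w1.png

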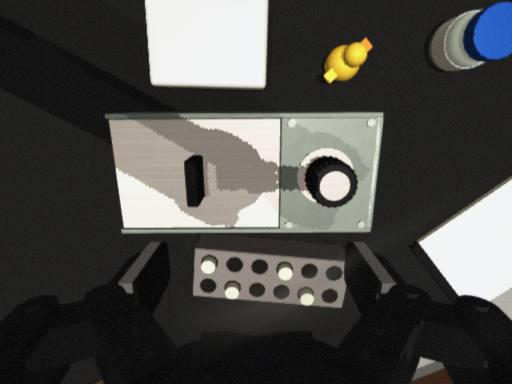

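```bash
cat >> h.py <<'E'
def wray(s,u,v,z):
    p=camera_params("wrist");T=p["tool_from_camera"];R=s['R'] if 'R' in s else s['tcp_rot'];P=s['p'] if 'p' in s else s['position']
    o=P+R@T[:3,3];d=R@T[:3,:3]@np.linalg.inv(p["K"])@np.array([u,v,1.]);return o+d*(z-o[2])/d[2]
E
python3 - <<'E'
from h import *
w=np.load("w1.npz");im=cv2.imread("pics/w1.png");g=cv2.cvtColor(im,6)
def comp(m,x0,y0,x1,y1,mn):
    r=np.zeros_like(m);r[y0:y1,x0:x1]=m[y0:y1,x0:x1];n,l,st,ce=cv2.connectedComponentsWithStats(r)
    for i in range(1,n):
        if st[i,4]>mn: print(st[i],ce[i])
comp((g>170).astype(np.uint8),300,150,362,210,40)
comp((g<60).astype(np.uint8),175,145,220,215,40)
cv2.imwrite("pics/z3.png",cv2.resize(im[100:250,100:400],None,fx=2.6,fy=2.6,interpolation=2))
dial=wray(w,335,186,.12);print("dial",dial)
# box rims z=.08: long edges
y1=wray(w,380,113,.08)-wray(w,108,116,.08);y2=wray(w,370,231,.08)-wray(w,123,231,.08)
for y in(y1,y2):print(np.degrees(np.arctan2(y[1],y[0])),np.linalg.norm(y))
d=w['d'];print(d[186,335],d[178,196])
E
```

```text
[301 150  53  19 387] [327.14470284 156.13178295]
[320 171  30  30 687] [334.35225619 185.51237263]
[301 190  15  13  79] [307.60759494 195.34177215]
[185 155  20  52 847] [194.24321133 179.92089728]
dial [0.63369012 0.1426288  0.12      ]
61.96913925472245 0.2723176588891349
61.360571424159296 0.2769359723138361
0.27568096 0.28376517
```

View pics/z3.png

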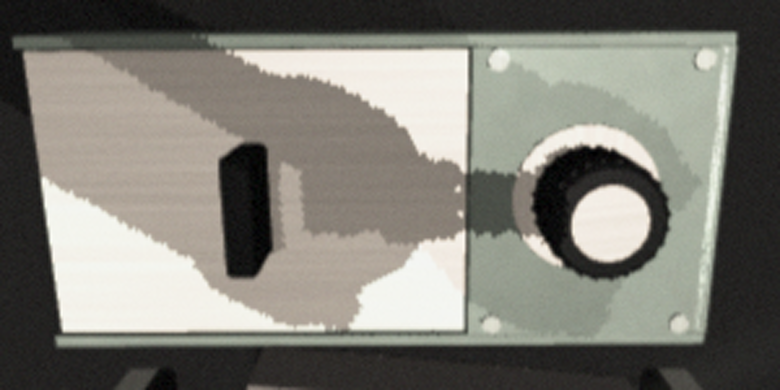

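The wrist view puts the dial cap at (335,186) and the fin at (194,180), with the box yaw about 61.6°. It agrees with the top camera to about 3 mm. Next I'll grip the dial.

Run:
```python
from h import *
R=tool_R(np.radians(25))
movep([.633,.142,.18],R)
s=sense();print(s['time_s'],s['joint_pos'].round(3),s['wrist_force'].round(2),s['ft_torque'].round(3))
print(move_l([.633,.142,.111],R,feed=.1,until_force=8))
s=sense();print(s['time_s'],s['position'].round(4),s['wrist_force'].round(2),s['ft_torque'].round(3))
command_gripper(0.03,20)
s=sense();print(s['time_s'],s['position'].round(4),s['wrist_force'].round(2),s['ft_torque'].round(3),s['finger_gap'],s['joint_pos'].round(3))
im,d=camera("wrist");cv2.imwrite("pics/w2.png",im[:,:,::-1])
```

```text
3.75 [ 0.192  0.595 -0.696  1.648  0.426  1.056 -0.196] [-0.05 -0.47  1.09] [-0.102 -0.03   0.038]
False
4.5917 [0.6334 0.1423 0.1115] [ 0.06  0.45 -0.63] [ 0.003 -0.033  0.018]
5.05 [0.6326 0.1418 0.1118] [-2.79 -1.95  5.71] [-0.285  0.709  0.028] 0.04357259592959355 [ 0.164  0.667 -0.656  1.701  0.486  0.943 -0.245]
```

View pics/w2.png

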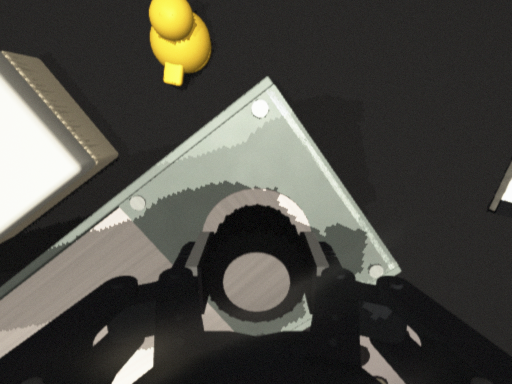

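Gripped and centred: the wrist view shows the knob at about (257,280), square between the pads. Next I'll tighten the grip and step anticlockwise while logging torque.

```bash
cat >> h.py <<'E'
def step(q,dq):
    q=q.copy();q[6]+=dq;move_joints(q);s=sense();return q,s
E
python3 - <<'E'
from h import *
command_gripper(0.03,60)
s=sense();q=np.array(s['joint_pos']);print(s['time_s'],s['wrist_force'].round(2),s['ft_torque'].round(3),s['finger_gap'])
q,s=step(q,0);b=s['ft_torque'][2];print(b)
for i in range(8):
    q,s=step(q,.05);print(round(s['time_s'],2),q[6].round(3),s['joint_pos'][6].round(3),s['ft_torque'].round(3),s['wrist_force'].round(1))
    if abs(s['ft_torque'][2])>.32:break
np.save("q.npy",q)
E
```

```text
5.3167 [-4.38 -1.89  6.19] [-0.389  0.816 -0.065] 0.04255913922515495
0.005905193647912889
5.82 -0.195 -0.196 [-0.178  0.335 -0.035] [-3.1 -0.3  1.9]
6.07 -0.145 -0.146 [-0.157  0.35  -0.11 ] [-1.2 -1.3  2.2]
6.32 -0.095 -0.097 [-0.136  0.374 -0.12 ] [-2.4 -0.5  3.2]
6.57 -0.045 -0.047 [-0.158  0.376 -0.156] [-1.6 -0.5  2.9]
6.82 0.005 0.003 [-0.212  0.372 -0.12 ] [-1.8 -1.5  2.3]
7.07 0.055 0.053 [-0.184  0.373 -0.204] [-2.3 -0.9  2.6]
7.32 0.105 0.103 [-0.204  0.42  -0.208] [-2.1 -0.4  2.1]
7.57 0.155 0.153 [-0.118  0.35  -0.273] [-2.4 -0.6  2.9]
```

```bash
cat >> h.py <<'E'
def tz(n=4):
    v=[]
    for i in range(n):
        v.append(sense()['ft_torque'][2]);sleep(.015)
    return float(np.mean(v)),float(np.std(v))
E
python3 - <<'E'
from h import *
q=np.load("q.npy");print(tz())
for i in range(4):
    q,s=step(q,.03);t=tz();print(round(s['time_s'],2),q[6].round(3),np.round(t,3),s['finger_gap'])
    if abs(t[0])>.34 or abs(t[0])<.15:break
np.save("q.npy",q)
E
```

```text
(-0.25806900476938593, 0.01347170264073964)
7.88 0.185 [0.017 0.038] 0.04230206870452558
```

```bash
cat >> h.py <<'E'
def turn(sgn,maxsnap,lim=.37,maxstep=60,dq=.05):
    q=np.load("q.npy");prev=0;snaps=0;pk=0;log=[]
    for i in range(maxstep):
        d=dq if pk<.27 else .03
        if not -2.6<q[6]+sgn*d<2.6: print("range");break
        q,s=step(q,sgn*d);np.save("q.npy",q);t=tz(3)[0]*sgn*-1   # resisting torque positive
        log.append((round(float(q[6]),3),round(t,3)))
        if pk-t>.12 and pk>.14: snaps+=1;log.append(("SNAP",snaps,round(pk,3)));pk=max(t,0)
        else: pk=max(pk,t)
        if t>lim: log.append("STOP");break
        if snaps>=maxsnap:break
    print(log);s=sense();print(s['time_s'],s['joint_pos'][6],s['wrist_force'].round(1),s['finger_gap'])
    return snaps
E
python3 - <<'E'
from h import *
turn(1,1,maxstep=14)
E
```

```text
[(0.235, -0.002), (0.285, 0.038), (0.335, 0.043), (0.385, 0.118), (0.435, 0.163), (0.485, 0.114), (0.535, 0.181), (0.585, 0.212), (0.635, -0.057), ('SNAP', 1, 0.212)]
10.65 0.6342585010337147 [-1.8 -1.3  5.1] 0.042513370110922315
```

Run:
```python
from h import *
turn(1,1,maxstep=14)
```

```text
[(0.685, -0.001), (0.735, 0.012), (0.785, 0.056), (0.835, 0.077), (0.885, 0.097), (0.935, 0.178), (0.985, 0.167), (1.035, 0.178), (1.085, 0.217), (1.135, 0.14), (1.185, -0.051), ('SNAP', 1, 0.217)]
13.95 1.1835653524371115 [-2.  -0.2  5.1] 0.04232216034555946
```

Run:
```python
from h import *
turn(1,1,maxstep=14)
```

```text
[(1.235, 0.008), (1.285, 0.054), (1.335, 0.081), (1.385, 0.137), (1.435, 0.119), (1.485, 0.14), (1.535, 0.203), (1.585, 0.209), (1.635, 0.223), (1.685, 0.275), (1.715, 0.245), (1.745, 0.297), (1.775, 0.286), (1.805, 0.328)]
18.15 1.8026038790879695 [-2.7  0.9  3.9] 0.04275118645686123
```

Run:
```python
from h import *
q=np.load("q.npy");q,s=step(q,.05);np.save("q.npy",q);print(q[6],tz(6),sense()['finger_gap'],sense()['time_s'])
```

```text
1.8554422803901554 (-0.3602476461446295, 0.017945706325455488) 0.04274005276275267 18.5
```

Torque rose to 0.36 N m against a click peak of about 0.22–0.26, with no snap, so this is the stop. Now I'll unwind and count clockwise.

Run:
```python
from h import *
q=np.load("q.npy")
for d in (-.25,-.2):
    q,s=step(q,d);np.save("q.npy",q);print(q[6].round(3),tz(3))
turn(-1,1,maxstep=14)
```

```text
1.605 (-0.18934369994220193, 0.007159452524689144)
1.405 (-0.15373101898800298, 0.004627494316502149)
[(1.355, -0.063), (1.305, -0.037), (1.255, -0.037), (1.205, -0.008), (1.155, 0.032), (1.105, 0.078), (1.055, 0.128), (1.005, 0.096), (0.955, 0.154), (0.905, 0.17), (0.855, 0.194), (0.805, 0.028), ('SNAP', 1, 0.194)]
22.8583 0.8035479029087015 [-2.6  1.6  5.1] 0.04275563473047961
```

Run:
```python
from h import *
turn(-1,1,maxstep=14)
turn(-1,1,maxstep=14)
```

```text
[(0.755, -0.049), (0.705, -0.006), (0.655, 0.039), (0.605, 0.03), (0.555, 0.094), (0.505, 0.115), (0.455, 0.132), (0.405, 0.231), (0.355, 0.238), (0.305, 0.242), (0.255, -0.057), ('SNAP', 1, 0.242)]
26.1583 0.25425600949909577 [-2.4  0.8  5.3] 0.04275547277127117
[(0.205, 0.022), (0.155, 0.052), (0.105, 0.072), (0.055, 0.099), (0.005, 0.14), (-0.045, 0.18), (-0.095, 0.173), (-0.145, 0.17), (-0.195, -0.025), ('SNAP', 1, 0.18)]
28.8583 -0.19497146311835112 [-2.7  0.9  4.3] 0.04258522978094727
```

Run:
```python
from h import *
turn(-1,1,maxstep=14)
turn(-1,1,maxstep=14)
```

```text
[(-0.245, 0.02), (-0.295, 0.03), (-0.345, 0.072), (-0.395, 0.094), (-0.445, 0.093), (-0.495, 0.145), (-0.545, 0.168), (-0.595, 0.204), (-0.645, 0.174), (-0.695, -0.033), ('SNAP', 1, 0.204)]
31.8583 -0.6938559434893075 [-2.9  0.2  5.7] 0.04213255306829818
[(-0.745, -0.005), (-0.795, 0.018), (-0.845, 0.07), (-0.895, 0.113), (-0.945, 0.128), (-0.995, 0.145), (-1.045, 0.19), (-1.095, 0.246), (-1.145, 0.272), (-1.175, -0.013), ('SNAP', 1, 0.272)]
34.8583 -1.1737962827337152 [-2.6  0.2  5.5] 0.04213317632849121
```

All five snaps were clear, and their spacing matched the three seen on the way down. Now I'll release and move to the fin.

Run:
```python
from h import *
command_gripper(0.085)
s=sense();p=s['position'];print(p,s['wrist_force'].round(1))
move_l([p[0],p[1],.175],feed=.12)
R=tool_R(np.radians(61.6))
movep([.567,.0225,.18],R)
s=sense();im,d=camera("wrist");print(s['time_s'],s['joint_pos'].round(2),s['position'])
cv2.imwrite("pics/w3.png",im[:,:,::-1]);np.savez("w3.npz",p=s['position'],R=s['tcp_rot'])
```

```text
[0.63266005 0.14160181 0.11178867] [ 0.2 -0.2 -0.2]
37.4 [ 0.66  0.62 -1.09  1.83  0.63  1.08  0.41] [0.56698265 0.02274145 0.17973316]
```

View pics/w3.png

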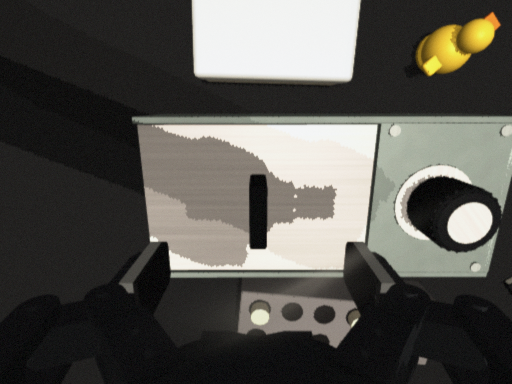

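The fin stands at (258,212), centred between the jaws and square to them. I'll grip it gently and make a force-guarded pull.

Run:
```python
from h import *
w=np.load("w3.npz");f=wray(w,258,212,.113);print(f)
R=tool_R(np.radians(61.6))
print(move_l([f[0],f[1],.107],R,feed=.1,until_force=8))
command_gripper(0.0,25)
s=sense();p=s['position'];print(s['time_s'],p,s['wrist_force'].round(1),s['finger_gap'])
u=-np.array([np.cos(np.radians(61.6)),np.sin(np.radians(61.6)),0])
r=move_l(p+u*.008,R,feed=.03,until_force=9)
s=sense();print(r,s['time_s'],(s['position']-p)@u,s['wrist_force']@u,s['finger_gap'])
```

```text
[0.56452278 0.0256981  0.113     ]
False
38.9917 [0.56432733 0.02521211 0.10717022] [-2.4 -2.1  3.6] 0.011477472540381489
False 39.425 0.008339054977158877 0.006046110447547819 0.011887547832470318
```

It moved 8 mm without resistance, well past the 2 mm of locked play, so the lid is unlocked.

Run:
```python
from h import *
R=tool_R(np.radians(61.6))
p=np.array([.56433,.02521,.107]);u=-np.array([np.cos(np.radians(61.6)),np.sin(np.radians(61.6)),0])
r=move_l(p+u*.060,R,feed=.08,until_force=12)
s=sense();print(r,s['time_s'],(s['position']-p)@u,s['wrist_force'].round(1))
r=move_l(p+u*.072,R,feed=.03,until_force=8)
s=sense();print(r,s['time_s'],(s['position']-p)@u,s['wrist_force'].round(1),s['wrist_force']@u,s['finger_gap'])
```

```text
False 40.225 0.060542079193147774 [-0.5 -0.2  4.7]
True 40.5417 0.0651391058488809 [1.2 1.2 2.2] -1.6779441272109634 0.011468510493746205
```

Run:
```python
from h import *
R=tool_R(np.radians(61.6))
p=np.array([.56433,.02521,.107]);u=-np.array([np.cos(np.radians(61.6)),np.sin(np.radians(61.6)),0])
r=move_l(p+u*.070,R,feed=.02,until_force=10)
s=sense();print(r,s['time_s'],(s['position']-p)@u,s['wrist_force']@u)
command_gripper(0.05)
s=sense();x=s['position'];print((x-p)@u,s['wrist_force'].round(1))
move_l([x[0],x[1],.2],feed=.12)
movep([.53,-.02,.27],R)
s=sense();im,d=camera("wrist");cv2.imwrite("pics/w4.png",im[:,:,::-1])
np.savez("w4.npz",p=s['position'],R=s['tcp_rot'])
im,d=camera("top");cv2.imwrite("pics/t4.png",im[:,:,::-1]);im,d=camera("scene");cv2.imwrite("pics/s4.png",im[:,:,::-1]);print(sense()['time_s'])
```

```text
True 40.7667 0.06514865324391188 -2.388510519024875
0.0650169208223289 [-0.6  0.2 -0.3]
42.675
```

View pics/w4.png

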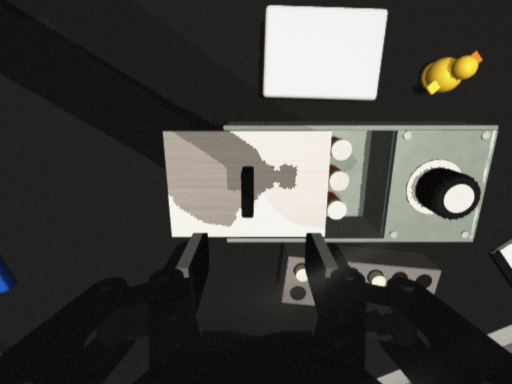

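View pics/s4.png

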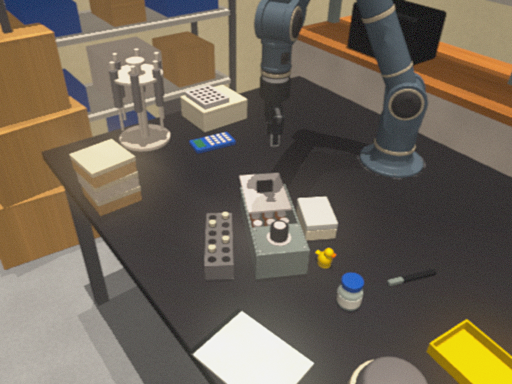

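The lid is open: its edge is at x≈330 and the deck edge at x≈391, with vials showing between them. The rack, tip box and duck look unmoved. I'll check the opening numerically, then hand in.

Run:
```python
from h import *
w=np.load("w4.npz");print(np.linalg.norm(wray(w,330,180,.077)-wray(w,391,180,.08)))
a=cv2.imread("pics/top0.png");b=cv2.imread("pics/t4.png");dd=(cv2.absdiff(a,b).max(2)>60).astype(np.uint8)
n,l,st,c=cv2.connectedComponentsWithStats(dd);print([list(x) for x in st[1:] if x[4]>25])
finish_job()
```

```text
0.06448882015718949
[[np.int32(236), np.int32(129), np.int32(23), np.int32(24), np.int32(215)], [np.int32(190), np.int32(149), np.int32(78), np.int32(69), np.int32(2780)], [np.int32(237), np.int32(152), np.int32(12), np.int32(9), np.int32(66)], [np.int32(262), np.int32(164), np.int32(10), np.int32(10), np.int32(65)], [np.int32(279), np.int32(184), np.int32(11), np.int32(12), np.int32(74)], [np.int32(270), np.int32(223), np.int32(127), np.int32(161), np.int32(5986)], [np.int32(489), np.int32(299), np.int32(23), np.int32(10), np.int32(177)]]
the job is handed in; nothing more can be done
```

The box is unlocked and the lid is fully open. I handed the job in at about 43 s of the 72 s allowed; no verdict is reported.

- **Dial:** I turned it anticlockwise through three clicks to the stop, where torque rose to 0.36 N m with no snap. Clicks gave way at about 0.2–0.27 N m. I then counted five clear snaps clockwise, and their spacing matched the three from the way down.
- **Lid:** I pulled it with force limits of 8–12 N. It slid past the 2 mm of locked play with no resistance. It stopped at 65.1 mm on two separate pulls, and the wrist picture gives an opening of about 64.5 mm. I then released the fin and moved the arm clear.
- **Other objects:** The scene and wrist pictures show the rack, tip box and duck apparently where they were, and the scene picture shows the same for the jar, marker and calculator. Comparing the top pictures before and after also showed a small change at the end of the rack nearest the arm. I took it to be the arm or its shadow and did not check it further.
- **Small disagreement:** The dial position from the top and wrist cameras differed by about 3 mm. The grip turned out centred.

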